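# Spanners back into their drawer inlays

### The job

Put the three loose spanners back into the three empty drawer inlays on the left of the bench: each spanner into the recess of its own size, open jaw in the wide pocket, lying flat on the bottom. Leave the hex key, the screwdriver and everything else where they are.

Things in the scene. Friction and masses are not known exactly. Their poses are not given: they have to be found in the camera images.
- spanner_19: The largest of the three loose steel combination spanners, lying flat on the bench: 230 mm long, 8 mm thick, open jaw 51 mm wide, ring 38 mm wide, straight shank 20 mm wide (take it across the shank at mid-length, where the weight is). Origin: middle of its length and width, on the underside; y axis along the spanner from ring to open jaw, z up.
- spanner_13: The middle-sized of the three loose steel combination spanners, lying flat on the bench: 172 mm long, 6 mm thick, open jaw 38 mm wide, ring 28 mm wide, straight shank 14 mm wide (take it across the shank at mid-length, where the weight is). Origin: middle of its length and width, on the underside; y axis along the spanner from ring to open jaw, z up.
- spanner_10: The smallest of the three loose steel combination spanners, lying flat on the bench: 137 mm long, 5 mm thick, open jaw 30 mm wide, ring 22 mm wide, straight shank 12 mm wide (take it across the shank at mid-length, where the weight is). Origin: middle of its length and width, on the underside; y axis along the spanner from ring to open jaw, z up.
- inlay_large: Fixed, empty inlay for the 230 mm spanner: 266 x 83 x 15 mm, black, the blue floor of its spanner-shaped recess 5 mm above the bench. Recess: 4 mm play at the sides, 5 at the ends, walls flared 5 mm; an open finger channel 60 mm wide crosses its middle. y: towards the wide jaw pocket, z up. Origin: underside, centre line, 50 mm from mid-length towards the jaw pocket. Seated, the spanner's origin is at (0, -0.050, 0.005) here, y axes alike.
- inlay_medium: Fixed, empty inlay for the 172 mm spanner: 208 x 70 x 15 mm, black, the blue floor of its spanner-shaped recess 5 mm above the bench. Recess: 4 mm play at the sides, 5 at the ends, walls flared 5 mm; an open finger channel 60 mm wide crosses its middle. y: towards the wide jaw pocket, z up. Origin: underside, centre line, 50 mm from mid-length towards the jaw pocket. Seated, the spanner's origin is at (0, -0.050, 0.005) here, y axes alike.
- inlay_small: Fixed, empty inlay for the 137 mm spanner: 173 x 62 x 15 mm, black, the blue floor of its spanner-shaped recess 5 mm above the bench. Recess: 4 mm play at the sides, 5 at the ends, walls flared 5 mm; an open finger channel 60 mm wide crosses its middle. y: towards the wide jaw pocket, z up. Origin: underside, centre line, 50 mm from mid-length towards the jaw pocket. Seated, the spanner's origin is at (0, -0.050, 0.005) here, y axes alike.
- hex_key_8: Black hex key, 119 x 37 x 9 mm, lying among the spanners; not wanted, to be left where it is. Origin: middle of the underside; long arm along y.
- screwdriver_yellow: Screwdriver with yellow handle, 187 mm long, 22 mm thick, lying among the spanners; not wanted, to be left where it is. Origin: middle of the underside; y from tip to handle.

How it is judged:
By the outcome, as a careful person would: the job done as asked, in the order asked, and still so for the second after the job is handed in, with the robot touching nothing.
It also fails if it takes over 80 s, if anything falls off the work surface, if the arm or the gripper's body presses on something with over 40 N, if the wrist force passes 120 N, or if a joint passes its speed limit or range.

### The arm

A 7-joint arm with a two-finger parallel gripper is mounted at the origin on a cart in front of the work surface, level with it; the furniture and walls round the work are solid. World frame = base frame: x ahead of the robot, y to its left, z up, the work surface at z = 0. Lengths are in mm, angles in rad, forces in N, time in s.
With the tool pointing down it reaches from about 400 to 875 mm from the base axis. Payload 4.4 kg.
Tool frame: the origin (TCP) lies where the fingers leave the gripper's body, on its centre line; the fingertips stand 73 mm ahead of it and the grasp point (between the pads) lies 54 mm ahead of it; z points along the fingers, y is the line along which they close (so a half turn about z gives the same grasp; the last joint's range is limited). The gripper opens to 85 mm and grips with 20 to 120 N. Pads are 22 mm wide; open, the fingers measure 114 mm over their backs; the gripper's body (76 mm by 85 mm) begins 54 mm behind the grasp point. The pads swing forward as they close: fully open they stand 13 mm farther back than shut.
Start: joints at [1.255, 0.628, 0.038, 1.517, -0.027, 0.996, -0.02], TCP at [160.711, -629.832, 303.913] pointing down, gripper open.
Joint ranges: [-3.06, 3.06], [-0.37, 2.12], [-1.25, 1.32], [0.18, 2.47], [-1.1, 4.24], [0.23, 1.98], [-2.94, 2.94]. Speed limits (rad/s): [2.57, 2.57, 3.14, 3.14, 3.14, 3.14, 3.14].

### API

Orientations are given as [roll, pitch, yaw] about the fixed x, y, z axes, in that order (R = Rz(yaw) Ry(pitch) Rx(roll)).
In Python, from cell import ctrl gives the robot as it stands.
- The arm moves only by the tool send_rows, never from a script. Its argument "rows" is a list that holds one entry, the list of rows, each a list of 6 numbers: the shift along the tool's x, y, z in cm, then the turn, a rotation vector about the tool's x, y, z in rad. In form: [[[tx, ty, tz, wx, wy, wz], ...]]. A call has 1 to 10 rows; each row is the pose to reach, as a shift and turn from the pose commanded when the call began, along the tool's axes at that moment; what a row does not reach only later rows make up. A row lasts 1/10 s, in which the tool goes at most 50 mm and 8.59 degrees, less where a joint would pass 70% of its speed; a pose out of reach is approached as far as the arm can. A call with a gripper value outside its range is refused whole. "grip" is the closure in counts, from 0 (fully open) to 255 (shut), set as the call begins (left out, the last holds). The fingers move at their own pace and stop on an object; the grip force is fixed at half the most. Time passes only in rows, so rows that repeat a pose let the fingers close. It gives the time, the measured TCP pose, the force, the opening and the grip force at its end, in the units of the state.
- ctrl.read_state(): the state, without advancing time (a new reading comes with each control period).
- ctrl.get_image(name): name is "scene" or "top"; returns a dict with "pixels" (384x512x3 uint8, red, green, blue), "fx", "fy", "cx", "cy" (pixels), "extrinsics" (4x4, takes a point from camera to world coordinates). Camera axes: x right, y up, looking along -z (the intrinsics and any distortion apply to the point x, -y, -z); pixel columns grow to the right and rows downward; lengths in mm; the calibration is good to about 2 mm. A picture is of the moment at which its call begins. There is no depth.
- ctrl.finish_job(): hands the job in; it is judged then, once.
The state is a dict: "clock": time; "qpos": joint angles; "qd": joint speeds; "tau": joint torques, N m; "eef_pos": TCP position; "tool_rot": TCP orientation; "force": force on the tool from outside, world axes, zero at the start; "torque": the same for the moment, N m; "width": finger opening in mm; "gripper_force": force on a finger pad.
Only numpy, scipy, OpenCV 4.12 (cv2) and the standard library are available. Lean on these libraries where they do the work, as an engineer would, in place of code of your own. Each camera call takes 0.05 s, during which the arm holds its last target. There are 200 camera calls.

## Working session

There is one attempt and no reset: what is moved stays moved. The work goes in short steps, Python scripts to look and compute and a tool call to move; the robot and the scene stay as the last step left them, time stands still between calls to the robot, and variables do not carry over. Pictures are saved under pics/ and viewed, at most 14 in all, crops included, and the job is handed in when it is done.

Besides the shell and the picture viewer there is one more tool, called after "Request:" by a JSON object that holds its "fn" and its "kwargs". send_rows: Moves the arm, as the interface text tells. Its arguments: {"type":"object","properties":{"rows":{"type":"array","items":{"type":"array","items":{"type":"array","items":{"type":"number"}}}},"grip":{"type":"number"}},"required":["rows"]}

```bash
mkdir -p pics; ls; python3 - <<'E'
from cell import ctrl
import cv2
s=ctrl.read_state(); print(s)
for n in("top","scene"):
    g=ctrl.get_image(n); cv2.imwrite(f"pics/{n}0.png",g["pixels"][:,:,::-1]); print(n,g["fx"],g["fy"],g["cx"],g["cy"],g["extrinsics"], g.keys())
E
```

```text
pics
{'clock': 0.0, 'qpos': array([ 1.25517431,  0.62932794,  0.03841869,  1.5183934 , -0.02702076,
        0.99627735, -0.01998655]), 'qd': array([ 0.00032215, -0.00097152,  0.00017432,  0.00140592,  0.00032548,
       -0.00107493,  0.00035004]), 'tau': array([ 4.65068820e-05, -5.63396502e+01,  1.22588620e+00, -1.93446887e+01,
        1.08568932e-02,  1.04483348e-02,  4.03849540e-06]), 'eef_pos': array([ 160.624742  , -629.33163307,  302.99217973]), 'tool_rot': array([-3.13970352e+00, -6.67322373e-06,  2.49842411e-01]), 'force': array([1.01698321, 0.28573147, 0.4998399 ]), 'torque': array([-0.07820057, -0.02775902,  0.02795553]), 'gripper_force': 0.0, 'width': 85.46374948335378}
top 404.53437752130986 404.53437752130986 249.49892071987352 192.73728419144047 [[ 1.49398257e-02  9.98229720e-01 -5.75693272e-02  4.70508805e+02]
 [-9.99833652e-01  1.55166962e-02  9.58647182e-03 -3.50445435e+00]
 [ 1.04627868e-02  5.74165304e-02  9.98295483e-01  1.16191129e+03]
 [ 0.00000000e+00  0.00000000e+00  0.00000000e+00  1.00000000e+00]] dict_keys(['pixels', 'fx', 'fy', 'cx', 'cy', 'extrinsics'])
scene 368.5928695526748 368.5928695526748 253.71771257087693 191.93319776827366 [[-7.29484015e-01  3.03034117e-01 -6.13207465e-01 -2.48558306e+02]
 [-6.83805376e-01 -3.01828090e-01  6.64311683e-01  8.08872308e+02]
 [ 1.62258666e-02  9.03919315e-01  4.27395125e-01  5.89519918e+02]
 [ 0.00000000e+00  0.00000000e+00  0.00000000e+00  1.00000000e+00]] dict_keys(['pixels', 'fx', 'fy', 'cx', 'cy', 'extrinsics'])
```

View pics/top0.png

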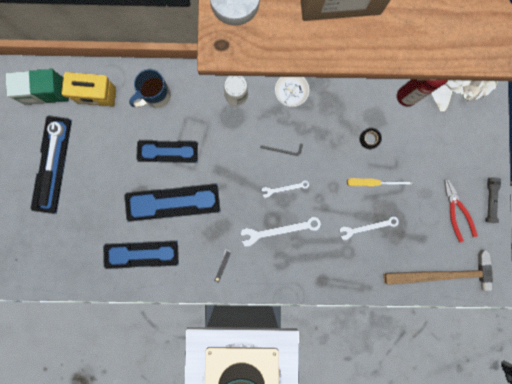

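View pics/scene0.png

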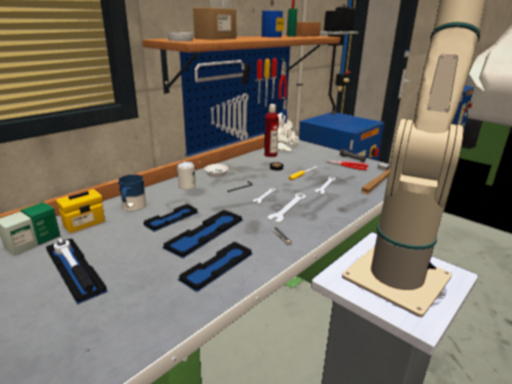

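The top view (about 2.9 mm/px) shows the spanners, each with its jaw to the left: 10 at (285,189), 19 at (281,232) and 13 at (370,228). The empty inlays are small (167,151), large (172,202) and medium (141,254). The scene view agrees with this, and the arm is clear of all of it.

```bash
cat > h.py <<'E'
import numpy as np, cv2
from cell import ctrl
def rect(g,z,S=2,x0=350,x1=850,y0=-450,y1=450):
    """world-rectified image at plane z: col=(y1-y)*S, row=(x1-x)*S"""
    E=np.array(g["extrinsics"]);R,t=E[:3,:3],E[:3,3]
    K=np.array([[g["fx"],0,g["cx"]],[0,g["fy"],g["cy"]],[0,0,1]])
    W=np.diag([1,-1,-1])@R.T
    P=K@np.c_[W[:,0],W[:,1],W@(np.array([0,0,z])-t)]
    A=np.array([[0,-1/S,x1],[-1/S,0,y1],[0,0,1]])
    return cv2.warpPerspective(g["pixels"],P@A,(int((y1-y0)*S),int((x1-x0)*S)),flags=cv2.INTER_CUBIC|cv2.WARP_INVERSE_MAP)
def toworld(c,S=2,x1=850,y1=450): return np.array([x1-c[1]/S,y1-c[0]/S])
def blobs(m,amin):
    n,l,s,c=cv2.connectedComponentsWithStats(m.astype(np.uint8))
    return [(l==i) for i in range(1,n) if s[i,4]>amin]
def axis(m):
    """centre, unit axis (to jaw = wide end), length, end widths, from shank centreline"""
    v,u=np.nonzero(m);p=np.c_[850-v/2,450-u/2]
    c=p.mean(0);a=np.linalg.svd(p-c,full_matrices=False)[2][0]
    for _ in range(4):
        n=np.array([-a[1],a[0]]);s=(p-c)@a;L=s.max()-s.min();mid=(s.max()+s.min())/2
        c=c+mid*a;s=s-mid;w=(p-c)@n
        b=np.round(s/2);k=[(q*2,(w[b==q].min()+w[b==q].max())/2) for q in np.unique(b) if abs(q*2)<.25*L]
        f=np.polyfit(*np.array(k).T,1);c=c+f[1]*n;a=a+f[0]*n;a/=np.linalg.norm(a)
    n=np.array([-a[1],a[0]]);s=(p-c)@a;w=(p-c)@n
    W=[np.ptp(w[s<-.3*L]),np.ptp(w[s>.3*L])]
    if W[0]>W[1]:a=-a
    return c,a,L,W
E
python3 - <<'E'
from h import *
g=ctrl.get_image("top")
for z,t in((3,'sp'),(7.5,'blk'),(5,'blue')):
    im=rect(g,z).astype(int);r,gg,b=im[...,0],im[...,1],im[...,2]
    if t=='sp':
        m=(im.min(2)>165);m[:,:820]=0;m[:150]=0;m[760:]=0
    elif t=='blk': m=(im.max(2)<70)|((b-r)>40)
    else: m=(b-r)>45
    if t!='sp': m[:,700:]=0
    cv2.imwrite(f"pics/m_{t}.png",cv2.resize(m.astype(np.uint8)*255,None,fx=.4,fy=.4))
    for k in blobs(m,1200 if t=='sp' else 3000):
        if t=='blk':
            c,wh,an=cv2.minAreaRect(np.argwhere(k)[:,::-1].astype(np.float32));print(t,toworld(c).round(1),np.array(wh)/2,round(an,2))
        else:
            c,a,L,W=axis(k);print(t,c.round(1),'dir deg',np.degrees(np.arctan2(a[1],a[0])).round(2),'L',L.round(),'W',W,k.sum()/4)
im=rect(g,5);cv2.imwrite("pics/r.png",cv2.resize(im[200:760,:1500],None,fx=.53,fy=.53)[:,:,::-1])
E
```

```text
sp [ 552.7 -117.5] dir deg 102.35 L 139.0 W [np.float64(32.66433495269996), np.float64(25.170152896027822)] 2345.75
sp [ 572.3 -421.3] dir deg 90.08 L 57.0 W [np.float64(9.498649161168313), np.float64(9.500662582173604)] 520.0
blk [819.3 289. ] [92.99998474 61.49999237] 0.0
blk [815.4 255.7] [35.63918686 74.10864258] 54.37
blk [653.5 224.2] [ 61.  172.5] 90.0
blk [505.7 217. ] [ 81.63890839 243.53872681] 83.54
blk [373.5 291.5] [ 46. 209.] 90.0
blue [653.3 224. ] dir deg 90.12 L 149.0 W [np.float64(40.53338212663725), np.float64(32.999927793686496)] 4307.25
blue [505.9 211.7] dir deg 96.83 L 229.0 W [np.float64(49.07185263304446), np.float64(61.77061521843336)] 9667.75
blue [361.3 290.5] dir deg -89.74 L 185.0 W [np.float64(31.563510242656363), np.float64(28.517943059442267)] 4598.25
```

View pics/r.png

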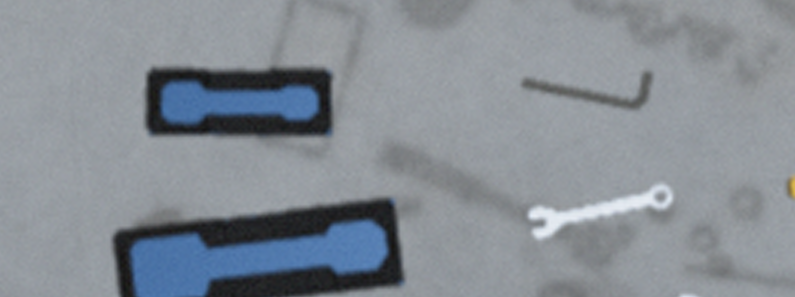

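The rectified crop shows the small and large inlays with their wide pockets to the left. The small spanner's jaw is on the left too. My window cut off the near side of the bench, so I'll widen it.

```bash
sed -i 's/x0=350/x0=250/;s/y0=-450/y0=-550/' h.py
python3 - <<'E'
from h import *
g=ctrl.get_image("top")
for z,t in((3,'sp'),(7.5,'blk'),(5,'blue')):
    im=rect(g,z).astype(int);r,gg,b=im[...,0],im[...,1],im[...,2]
    if t=='sp':
        m=(im.min(2)>175);m[:,:820]=0;m[:150]=0
    elif t=='blk': m=(im.max(2)<80)|((b-r)>40)
    else: m=(b-r)>45
    if t!='sp': m[:,700:]=0; m[:300]=0
    for k in blobs(m,1200 if t=='sp' else 3000):
        if t=='blk':
            c,wh,an=cv2.minAreaRect(np.argwhere(k)[:,::-1].astype(np.float32));print(t,toworld(c).round(1),np.array(wh)/2,round(an,2))
        else:
            c,a,L,W=axis(k);print(t,c.round(1),'dir deg',np.degrees(np.arctan2(a[1],a[0])).round(2),'L',L.round(),'W',W,k.sum()/4)
im=rect(g,5);cv2.imwrite("pics/r2.png",cv2.resize(im[440:980,700:1700],None,fx=.79,fy=.79)[:,:,::-1])
E
```

```text
sp [ 572.8 -437. ] dir deg -88.44 L 88.0 W [np.float64(8.283689332999494), np.float64(8.024319884270803)] 672.5
sp [ 552.7 -117.6] dir deg 102.41 L 137.0 W [np.float64(31.08614309146118), np.float64(23.537126588516827)] 2083.75
sp [ 444.4 -358.8] dir deg 103.89 L 171.0 W [np.float64(39.294618979456956), np.float64(28.130987444115704)] 3012.5
sp [ 432. -105.] dir deg 102.1 L 232.0 W [np.float64(53.01058013110939), np.float64(40.82342545950242)] 5485.25
blk [653.3 224.3] [ 61.97267151 173.5425415 ] 89.7
blk [505.9 217.4] [ 83.07313538 244.41990662] 83.54
blk [357.8 290.9] [ 68.72620392 209.29095459] 86.59
blue [653.3 224.3] dir deg 90.27 L 149.0 W [np.float64(40.54612281528679), np.float64(33.00895464499459)] 4308.0
blue [506.  211.7] dir deg 96.82 L 229.0 W [np.float64(49.10668605695943), np.float64(62.165314193540695)] 9671.5
blue [358.2 290.3] dir deg 93.45 L 184.0 W [np.float64(39.243147619574685), np.float64(48.76049683304166)] 6292.5
```

View pics/r2.png

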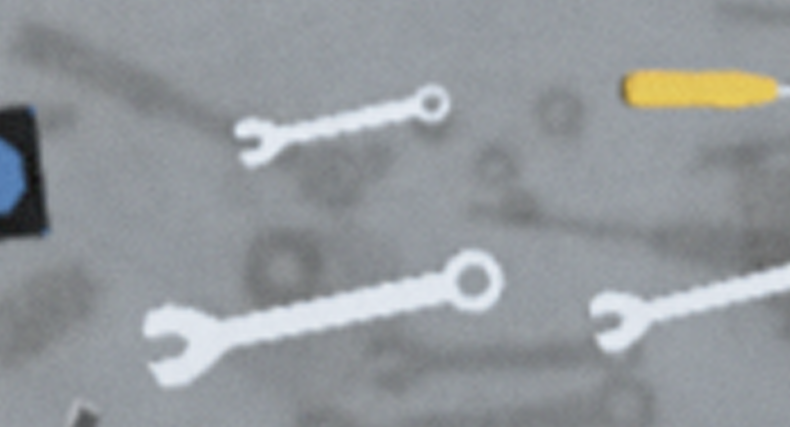

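All three spanner poses are good. My mask edge clipped the large inlay, so I'll redo that one and work out the first move.

```bash
cat >> h.py <<'E'
from scipy.spatial.transform import Rotation as Ro
def go(x,y,z,yaw):
    s=ctrl.read_state();R=Ro.from_euler('xyz',s["tool_rot"]);T=Ro.from_euler('xyz',[np.pi,0,np.radians(yaw)])
    print("shift cm",(R.inv().apply(np.array([x,y,z])-s["eef_pos"])/10).round(2),"rot",(R.inv()*T).as_rotvec().round(3))
    print("at",s["eef_pos"].round(1),np.degrees(s["tool_rot"]).round(1),"F",np.round(s["force"],1),"w",round(s["width"],1),"gf",round(s["gripper_force"],1),"t",round(s["clock"],2))
E
python3 - <<'E'
from h import *
g=ctrl.get_image("top")
for z in(7.5,5):
    im=rect(g,z).astype(int);r,b=im[...,0],im[...,2]
    m=(b-r)>45 if z==5 else (im.max(2)<80)|((b-r)>40)
    m[:,820:]=0;m[:300]=0
    for k in blobs(m,15000):
        if z==5: c,a,L,W=axis(k);print(c,np.degrees(np.arctan2(a[1],a[0])),L,W)
        else: c,wh,an=cv2.minAreaRect(np.argwhere(k)[:,::-1].astype(np.float32));print(toworld(c).round(1),np.array(wh)/2,round(an,2))
go(432,-105,200,102.1)
E
```

```text
[653.5 224.2] [ 62.  173.5] 90.0
[507.3 206.4] [ 82.98786926 266.48199463] 83.42
[357.8 291. ] [ 68.7251358  209.30375671] 86.65
[653.39197609 224.02368228] 90.20428319054666 149.01153221757917 [np.float64(40.54252745937788), np.float64(33.00870376608745)]
[506.72126206 205.19394853] 96.75345554230663 242.53557324730508 [np.float64(49.10425458866493), np.float64(61.88334473163977)]
[358.13623761 290.32649861] 93.46703376184485 184.54045687678905 [np.float64(39.2459378573959), np.float64(48.7591325914823)]
shift cm [ 39.26 -44.11  10.39] rot [-1.000e-03 -1.000e-03 -1.532e+00]
at [ 160.7 -629.6  303.5] [-179.9   -0.    14.3] F [-0.3 -0.3  0.1] w 85.2 gf 0.0 t 0.25
```

Request:
{"fn": "send_rows", "kwargs": {"rows": [[[3.9,-4.4,1,0,0,-0.15],[7.8,-8.8,2,0,0,-0.3],[11.7,-13.2,3,0,0,-0.45],[15.6,-17.6,4,0,0,-0.6],[19.5,-22,5,0,0,-0.75],[23.4,-26.4,6,0,0,-0.9],[27.3,-30.8,7,0,0,-1.05],[31.2,-35.2,8,0,0,-1.2],[35.1,-39.6,9,0,0,-1.35],[39.2,-44.1,10.4,0,0,-1.5]]], "grip": 110}}

```text
clock: 1.25
eef_pos: [387.3, -190.4, 218.9]
tool_rot: [3.141, 0.001, 1.755]
force: [0.9, -1.0, -0.9]
width: 48.5
gripper_force: 0.0
```

```bash
python3 -c "
from h import *
go(432,-105,100,102.1)"
```

```text
shift cm [ 7.58  5.95 11.89] rot [ 0.001  0.001 -0.027]
at [ 387.3 -190.4  218.9] [179.9   0.  100.6] F [ 0.9 -1.  -0.9] w 48.5 gf 0.0 t 1.25
```

Request:
{"fn": "send_rows", "kwargs": {"rows": [[[0,0,0,0,0,0],[0,0,0,0,0,0],[0,0,0,0,0,0]]]}}

```text
clock: 1.55
eef_pos: [386.0, -193.0, 219.0]
tool_rot: [-3.141, 0.001, 1.747]
force: [0.0, -0.2, 0.6]
width: 48.6
gripper_force: 0.0
```

```bash
python3 -c "
from h import *
go(432,-105,90,102.1)"
```

```text
shift cm [ 7.86  6.08 12.89] rot [-0.001  0.001 -0.035]
at [ 386. -193.  219.] [-180.     0.   100.1] F [ 0.  -0.2  0.6] w 48.6 gf 0.0 t 1.55
```

Request:
{"fn": "send_rows", "kwargs": {"rows": [[[2.6,2,2,0,0,-0.01],[5.2,4,4,0,0,-0.02],[7.9,6.1,6,0,0,-0.035],[7.9,6.1,8.5,0,0,-0.035],[7.9,6.1,11,0,0,-0.035],[7.9,6.1,12.9,0,0,-0.035],[7.9,6.1,12.9,0,0,-0.035],[7.9,6.1,12.9,0,0,-0.035],[7.9,6.1,12.9,0,0,-0.035]]]}}

```text
clock: 2.45
eef_pos: [432.4, -104.8, 90.1]
tool_rot: [3.142, 0.001, 1.782]
force: [0.5, 0.0, 0.4]
width: 48.4
gripper_force: 0.0
```

```bash
python3 -c "
from h import *
go(432,-105,74,102.1)
cv2.imwrite('pics/s1.png',cv2.resize(ctrl.get_image('scene')['pixels'][150:270,210:370,::-1],None,fx=4,fy=4,interpolation=2))"
```

```text
shift cm [-0.01 -0.04  1.61] rot [ 0.     0.001 -0.   ]
at [ 432.4 -104.8   90.1] [180.    0.  102.1] F [0.5 0.  0.4] w 48.4 gf 0.0 t 2.45
```

View pics/s1.png

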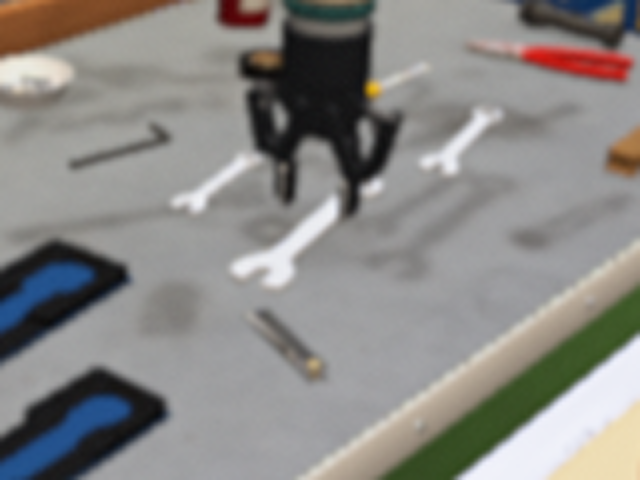

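The fingers straddle the big spanner's shank at mid-length, at crop (285,200) and (350,210). I'll lower and close.

Request:
{"fn": "send_rows", "kwargs": {"rows": [[[0,0,0.8,0,0,0],[0,0,1.3,0,0,0],[0,0,1.5,0,0,0],[0,0,1.5,0,0,0]]]}}

```text
clock: 2.9
eef_pos: [432.5, -103.7, 75.2]
tool_rot: [3.141, 0.0, 1.784]
force: [0.1, 1.1, 0.3]
width: 48.7
gripper_force: 0.0
```

Request:
{"fn": "send_rows", "kwargs": {"rows": [[[0,0,0,0,0,0],[0,0,0,0,0,0],[0,0,0,0,0,0],[0,0,0,0,0,0],[0,0,0,0,0,0],[0,0,0,0,0,0],[0,0,0,0,0,0]]], "grip": 255}}

```text
clock: 3.6
eef_pos: [432.6, -103.4, 75.5]
tool_rot: [3.141, 0.001, 1.785]
force: [-0.2, -0.4, 5.2]
width: 15.0
gripper_force: 58.6
```

Request:
{"fn": "send_rows", "kwargs": {"rows": [[[0,0,-1,0,0,0],[0,0,-3,0,0,0],[0,0,-6,0,0,0],[0,0,-6,0,0,0],[0,0,-6,0,0,0]]]}}

```text
clock: 4.1
eef_pos: [432.6, -103.7, 135.1]
tool_rot: [3.141, 0.001, 1.784]
force: [-0.3, 0.2, -2.3]
width: 15.5
gripper_force: 58.9
```

```bash
python3 -c "
from h import *
go(507,206,130,96.7)
g=ctrl.get_image('top');im=rect(g,65);m=im.min(2)>165;m[:,:600]=0;m[:150]=0
for k in blobs(m,2500):
    c,a,L,W=axis(k);print(c,np.degrees(np.arctan2(a[1],a[0])),L,W)
cv2.imwrite('pics/s2.png',np.vstack([cv2.resize(ctrl.get_image('scene')['pixels'][130:270,210:370,::-1],(480,420)),cv2.resize(g['pixels'][160:260,210:420,::-1],(480,180))]))"
```

```text
shift cm [28.7  13.82  0.51] rot [0.001 0.    0.096]
at [ 432.6 -103.7  135.1] [179.9   0.  102.2] F [-0.3  0.2 -2.3] w 15.5 gf 58.9 t 4.1
[ 548.29997278 -111.42530567] 102.2448070609297 132.02253598943014 [np.float64(31.59014430548915), np.float64(24.131872879671683)]
[ 567.16022292 -415.03516746] -87.60201781769463 86.96565493726447 [np.float64(10.325966778637536), np.float64(10.16112836277906)]
[ 445.73250787 -339.75949046] 103.9436802464614 163.33773468910778 [np.float64(39.41375084534117), np.float64(28.37643518639634)]
[ 443.3709524  -218.30182526] 32.102522472985534 70.39714744222363 [np.float64(15.795203696842899), np.float64(9.425970391630486)]
[ 442.06532215 -132.92107394] 125.48666842231562 70.15299009134134 [np.float64(11.15811300713969), np.float64(13.028009827795868)]
[416.00020107 -28.72108999] 102.76218960620068 76.87546038720808 [np.float64(52.76811701279483), np.float64(21.143917050614192)]
```

View pics/s2.png

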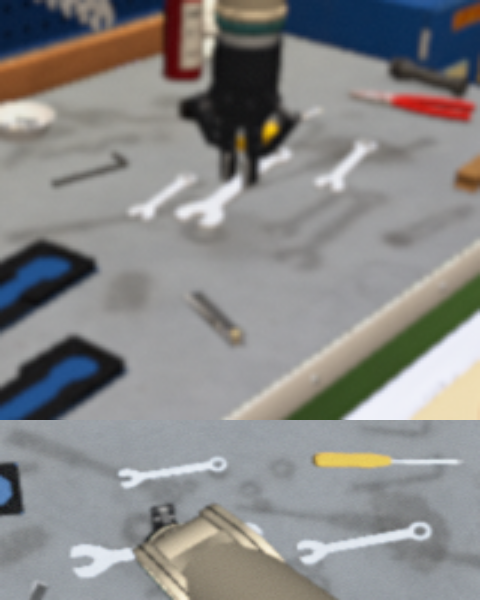

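The spanner is held level and centred: its jaw end is 115 mm from the grip. Moving over the large inlay.

Request:
{"fn": "send_rows", "kwargs": {"rows": [[[3,1.4,0,0,0,0],[7,3.4,0,0,0,0.02],[11.4,5.4,0,0,0,0.04],[15.8,7.5,0,0,0,0.06],[20,9.6,0,0,0,0.08],[24.2,11.7,0,0,0,0.096],[27,13,0,0,0,0.096],[28.7,13.8,0.5,0,0,0.096],[28.7,13.8,0.5,0,0,0.096],[28.7,13.8,0.5,0,0,0.096]]]}}

```text
clock: 5.2
eef_pos: [505.3, 205.8, 128.5]
tool_rot: [-3.139, 0.002, 1.69]
force: [0.2, -0.7, -2.7]
width: 15.4
gripper_force: 58.9
```

```bash
python3 -c "
from h import *
go(507,206,92,96.7)"
```

```text
shift cm [0.01 0.18 3.65] rot [-0.003  0.002  0.002]
at [505.3 205.8 128.5] [-1.798e+02  1.000e-01  9.680e+01] F [ 0.2 -0.7 -2.7] w 15.4 gf 58.9 t 5.2
```

Request:
{"fn": "send_rows", "kwargs": {"rows": [[[0,0.1,1,0,0,0],[0,0.15,2.5,0,0,0],[0,0.15,3.4,0,0,0],[0,0.15,3.4,0,0,0],[0,0.15,3.4,0,0,0]]]}}

```text
clock: 5.7
eef_pos: [507.6, 206.3, 95.4]
tool_rot: [-3.141, 0.0, 1.689]
force: [0.1, 0.1, -2.4]
width: 15.2
gripper_force: 58.9
```

```bash
python3 -c "
from h import *
go(507,206,81,96.7)
g=ctrl.get_image('top')
cv2.imwrite('pics/s3.png',np.vstack([cv2.resize(ctrl.get_image('scene')['pixels'][190:280,140:270,::-1],(520,360),interpolation=2),cv2.resize(g['pixels'][170:230,110:240,::-1],(520,240),interpolation=2)]))"
```

```text
shift cm [-0.03 -0.07  1.44] rot [-0.001  0.     0.001]
at [507.6 206.3  95.4] [-179.9    0.    96.7] F [ 0.1  0.1 -2.4] w 15.2 gf 58.9 t 5.7
```

View pics/s3.png

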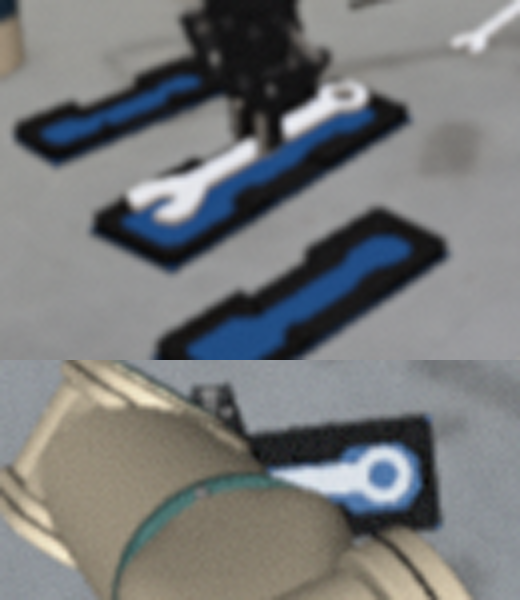

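```bash
python3 -c "
from h import *
g=ctrl.get_image('top')
a=np.array([np.cos(np.radians(96.7)),np.sin(np.radians(96.7))]);n=np.array([-a[1],a[0]])
for z,t in((24,'ring'),(5,'blue'),(10,'blk')):
    im=rect(g,z).astype(int)
    m=dict(ring=im.min(2)>165,blue=((im[...,2]-im[...,0])>45)|(im.min(2)>165),blk=(im.max(2)<80)|((im[...,2]-im[...,0])>40)|(im.min(2)>165))[t]
    v,u=np.nonzero(m);p=np.c_[850-v/2,450-u/2]-[507.6,206.3]
    s=p@a;w=p@n;q=(s<-75)&(s>-145)&(abs(w)<48);s=s[q];w=w[q]
    print(t,'end',np.percentile(s,[0.2,1]),'w',np.percentile(w,[0.5,99.5]), 'mean w',w[s<-85].mean())
"
```

```text
ring end [-115.21463105 -114.5663047 ] w [-18.25998731  18.17449781] mean w 0.07515953710765338
blue end [-121.58496645 -120.83827506] w [-22.32670487  24.84328864] mean w 1.967102984184549
blk end [-133.08073799 -132.43352405] w [-39.16902505  45.07549979] mean w 1.5052539458781486
```

The ring end is centred to about 1 mm. I'll lower with a 1 mm shift sideways.

Request:
{"fn": "send_rows", "kwargs": {"rows": [[[0,-0.1,0.5,0,0,0],[0,-0.1,0.9,0,0,0],[0,-0.1,1.2,0,0,0],[0,-0.1,1.4,0,0,0],[0,-0.1,1.4,0,0,0],[0,-0.1,1.4,0,0,0]]]}}

```text
clock: 6.45
eef_pos: [506.8, 206.6, 81.8]
tool_rot: [-3.142, 0.0, 1.689]
force: [0.7, -0.2, -2.0]
width: 15.3
gripper_force: 58.9
```

Request:
{"fn": "send_rows", "kwargs": {"rows": [[[0,0,0.05,0,0,0],[0,0,0.05,0,0,0],[0,0,0.05,0,0,0],[0,0,0.05,0,0,0],[0,0,0,0,0,0]]], "grip": 120}}

```text
clock: 6.95
eef_pos: [506.9, 206.5, 82.0]
tool_rot: [3.141, -0.0, 1.689]
force: [-0.3, -0.6, 0.4]
width: 45.5
gripper_force: 0.0
```

Request:
{"fn": "send_rows", "kwargs": {"rows": [[[0,0,-1,0,0,0],[0,0,-4,0,0,0],[0,0,-8,0,0,0],[0,0,-12,0,0,0],[0,0,-12,0,0,0]]]}}

```text
clock: 7.45
eef_pos: [509.2, 208.3, 207.4]
tool_rot: [3.132, -0.003, 1.689]
force: [0.1, 1.0, 0.7]
width: 45.0
gripper_force: 0.0
```

```bash
python3 -c "
from h import *
go(444.4,-358.8,130,103.9)"
```

```text
shift cm [-55.58 -13.18   7.43] rot [ 0.01  -0.003 -0.125]
at [509.2 208.3 207.4] [179.5  -0.2  96.8] F [0.1 1.  0.7] w 45.0 gf 0.0 t 7.45
```

Request:
{"fn": "send_rows", "kwargs": {"rows": [[[-4,-1,0.3,0,0,-0.01],[-8.8,-2.1,0.5,0,0,-0.03],[-13.6,-3.2,0.7,0,0,-0.04],[-18.4,-4.3,0.9,0,0,-0.05],[-23.2,-5.5,1.1,0,0,-0.06],[-28,-6.6,1.3,0,0,-0.07],[-32.8,-7.8,1.5,0,0,-0.08],[-37.6,-8.9,1.7,0,0,-0.1],[-42.4,-10,1.9,0,0,-0.11],[-47,-11.1,2,0.01,0,-0.125]]]}}

```text
clock: 8.45
eef_pos: [450.7, -275.6, 181.7]
tool_rot: [-3.131, -0.001, 1.814]
force: [0.7, -0.2, -0.1]
width: 45.4
gripper_force: 0.0
```

Request:
{"fn": "send_rows", "kwargs": {"rows": [[[0,0,0,0,0,0],[0,0,0,0,0,0],[0,0,0,0,0,0]]]}}

```text
clock: 8.75
eef_pos: [452.1, -271.8, 182.0]
tool_rot: [-3.132, -0.002, 1.816]
force: [0.2, 0.8, 0.2]
width: 45.4
gripper_force: 0.0
```

```bash
python3 - <<'E'
from h import *
go(444.4,-358.8,88,103.9)
g=ctrl.get_image('top');s=ctrl.get_image('scene')
for z,t in((9,'sp19'),(3,'sp')):
    im=rect(g,z);m=im.min(2)>(165 if z==9 else 175);m[:300]=0
    if z==9: m[:,900:]=0
    else: m[:,:800]=0
    for k in blobs(m,1500):
        c,a,L,W=axis(k);print(t,c,np.degrees(np.arctan2(a[1],a[0])),L,W)
cv2.imwrite('pics/s4.png',np.vstack([cv2.resize(s['pixels'][190:280,140:270,::-1],(520,360),interpolation=2),cv2.resize(g['pixels'][170:230,110:240,::-1],(520,240),interpolation=2)]))
E
```

```text
shift cm [-8.27 -2.77  9.41] rot [-0.01  -0.002  0.002]
at [ 452.1 -271.8  182. ] [-1.795e+02 -1.000e-01  1.040e+02] F [0.2 0.8 0.2] w 45.4 gf 0.0 t 8.75
sp19 [507.16198444 204.80249416] 96.62249574810374 230.1561067016173 [np.float64(49.86167729850797), np.float64(39.20108357011256)]
sp [ 552.69856201 -117.54882065] 102.36462308943362 137.7777775924685 [np.float64(31.411744130445317), np.float64(23.704372820766437)]
sp [ 572.83715804 -437.25572851] -87.98525973043844 88.55076048531272 [np.float64(9.293267482381431), np.float64(9.05725111260115)]
sp [ 470.3038662  -465.59387231] 99.19145691088688 83.01505984573348 [np.float64(32.58425982568758), np.float64(35.29176105705561)]
sp [ 427.13655572 -289.69996184] 13.199418704521024 39.565596364351535 [np.float64(21.328460956816166), np.float64(17.638632448422193)]
sp [ 394.70990577 -429.62706135] -168.36709030599874 75.000516571902 [np.float64(9.103225588720107), np.float64(11.061925360476852)]
```

View pics/s4.png

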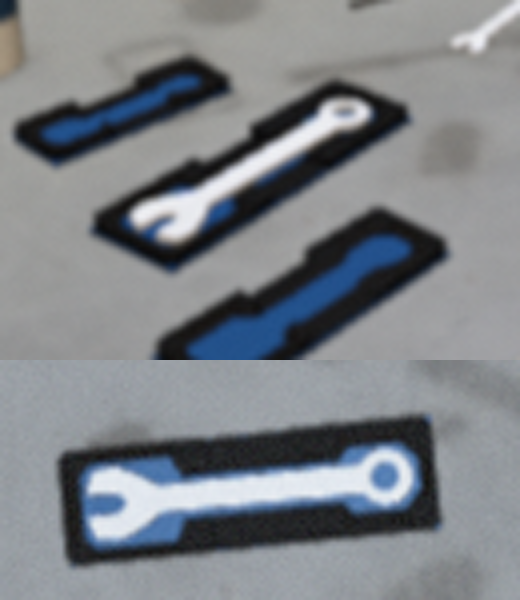

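The 19 lies inside its recess with blue visible all round, jaw in the wide pocket. Next is the 13.

Request:
{"fn": "send_rows", "kwargs": {"rows": [[[-4,-1.4,1.5,-0.005,0,0],[-8.3,-2.8,3.5,-0.01,0,0],[-8.3,-2.8,6,-0.01,0,0],[-8.3,-2.8,8.5,-0.01,0,0],[-8.3,-2.8,9.4,-0.01,0,0],[-8.3,-2.8,9.4,-0.01,0,0],[-8.3,-2.8,9.4,-0.01,0,0],[-8.3,-2.8,9.4,-0.01,0,0]]]}}

```text
clock: 9.65
eef_pos: [444.8, -360.6, 89.5]
tool_rot: [3.14, 0.001, 1.815]
force: [0.1, -0.9, -0.6]
width: 45.1
gripper_force: 0.0
```

```bash
python3 -c "
from h import *
go(444.4,-358.8,74.5,103.9)"
```

```text
shift cm [ 0.19 -0.    1.5 ] rot [0.002 0.001 0.001]
at [ 444.8 -360.6   89.5] [1.799e+02 1.000e-01 1.040e+02] F [ 0.1 -0.9 -0.6] w 45.1 gf 0.0 t 9.65
```

Request:
{"fn": "send_rows", "kwargs": {"rows": [[[0.1,0,0.7,0,0,0],[0.15,0,1.2,0,0,0],[0.15,0,1.45,0,0,0],[0.15,0,1.45,0,0,0],[0.15,0,1.45,0,0,0]]]}}

```text
clock: 10.15
eef_pos: [443.5, -359.3, 73.5]
tool_rot: [-3.142, -0.001, 1.814]
force: [0.0, 0.3, 0.1]
width: 45.3
gripper_force: 0.0
```

Request:
{"fn": "send_rows", "kwargs": {"rows": [[[0,0,0,0,0,0],[0,0,0,0,0,0],[0,0,0,0,0,0],[0,0,0,0,0,0],[0,0,0,0,0,0],[0,0,0,0,0,0],[0,0,0,0,0,0]]], "grip": 255}}

```text
clock: 10.85
eef_pos: [443.8, -359.3, 74.0]
tool_rot: [3.141, -0.0, 1.814]
force: [-0.1, 0.6, 5.1]
width: 11.1
gripper_force: 59.1
```

Request:
{"fn": "send_rows", "kwargs": {"rows": [[[0,0,-1,0,0,0],[0,0,-3,0,0,0],[0,0,-6.5,0,0,0],[0,0,-6.5,0,0,0],[0,0,-6.5,0,0,0]]]}}

```text
clock: 11.35
eef_pos: [443.3, -359.7, 139.2]
tool_rot: [3.141, 0.0, 1.813]
force: [-0.5, 0.2, -1.1]
width: 11.1
gripper_force: 58.9
```

```bash
python3 - <<'E'
from h import *
go(358,290.7,140,93.5)
g=ctrl.get_image('top');s=ctrl.get_image('scene')
P=ctrl.read_state()['eef_pos'];im=rect(g,P[2]-75+3);m=im.min(2)>170
for k in blobs(m[:,850:],800):
    k=np.pad(k,((0,0),(850,0)));c,a,L,W=axis(k);v,u=np.nonzero(k);p=np.c_[850-v/2,450-u/2]-P[:2];A=np.array([np.cos(np.radians(104)),np.sin(np.radians(104))])
    print(c,np.degrees(np.arctan2(a[1],a[0])),L,W,'along',np.percentile(p@A,[.3,99.7]))
cv2.imwrite('pics/s5.png',np.vstack([cv2.resize(s['pixels'][130:230,250:390,::-1],(504,360),interpolation=2),cv2.resize(g['pixels'][180:260,300:440,::-1],(504,240),interpolation=2)]))
E
```

```text
shift cm [65.19  7.35 -0.1 ] rot [0.    0.    0.182]
at [ 443.3 -359.7  139.2] [180.    0.  103.9] F [-0.5  0.2 -1.1] w 11.1 gf 58.9 t 11.35
[824.72919597  12.95144963] -8.562600720496048 52.49492912854653 [np.float64(26.85356035629011), np.float64(15.699458337450675)] along [252.56425014 285.28866187]
[ 812.97324678 -125.80971554] 90.71974157837126 96.59871286932244 [np.float64(66.6203685071895), np.float64(66.00735418737477)] along [ 88.06859381 182.20095877]
[ 801.58285201 -535.31064813] 15.07850187892742 71.64586055610997 [np.float64(41.616800921780936), np.float64(18.4583337774745)] along [-279.88749358 -239.63610193]
[ 548.29047944 -111.44369459] 102.35147405802488 131.31903892133 [np.float64(30.161246142248864), np.float64(23.537177644220748)] along [150.1396773  279.58571505]
[ 567.22858876 -414.27871476] 92.13177478967006 85.47802493129794 [np.float64(9.309953460827586), np.float64(10.069992757047752)] along [-124.28912738  -42.46130277]
[ 451.89150682 -531.79073004] -85.99541845828999 35.852454237339415 [np.float64(31.448084356091893), np.float64(29.243458692654244)] along [-189.89188986 -154.19162329]
[ 432.35442143 -320.3485959 ] 103.34322395844019 89.39816021702856 [np.float64(15.03170852339516), np.float64(40.34549225800292)] along [-3.22917129 84.31579011]
[ 392.61452941 -518.96075212] -174.1138312247514 68.94386189168792 [np.float64(8.183405329715368), np.float64(10.88564599155326)] along [-148.84071046 -130.26670807]
[ 406.42792639 -531.80966693] 7.961751161206112 40.51475848354241 [np.float64(10.32953193465077), np.float64(7.140293287115545)] along [-165.12184044 -153.1261872 ]
```

View pics/s5.png

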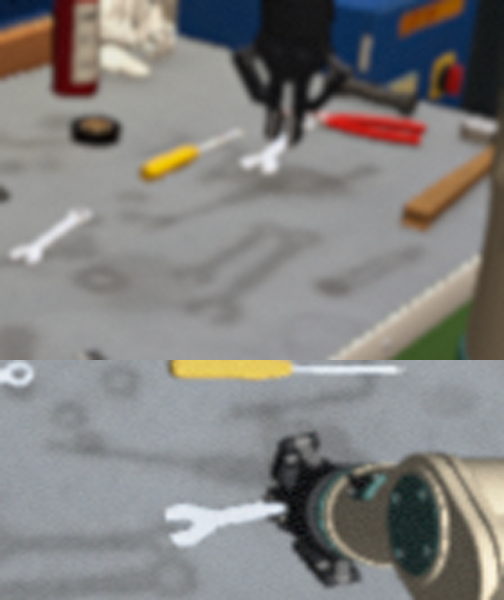

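The 13 is held, with its jaw end 84 mm ahead of the grip. I'll detour through x≈480 to stay within reach.

Request:
{"fn": "send_rows", "kwargs": {"rows": [[[3,1.1,0,0,0,0.01],[7,2.6,0,0,0,0.03],[11.2,4.1,0,0,0,0.04],[15.5,5.7,0,0,0,0.05],[19.8,7.2,0,0,0,0.06],[24,8.8,0,0,0,0.07],[28.2,10.3,0,0,0,0.09],[32.1,11.7,0,0,0,0.1],[32.1,11.7,0,0,0,0.1]]]}}

```text
clock: 12.35
eef_pos: [480.4, -11.6, 138.6]
tool_rot: [3.139, -0.006, 1.725]
force: [0.5, -0.6, -0.9]
width: 11.3
gripper_force: 58.9
```

```bash
python3 -c "
from h import *
go(358,291.5,130,93.5)"
```

```text
shift cm [31.83 -7.44  1.04] rot [ 0.002 -0.006  0.093]
at [480.4 -11.6 138.6] [179.9  -0.3  98.8] F [ 0.5 -0.6 -0.9] w 11.3 gf 58.9 t 12.35
```

Request:
{"fn": "send_rows", "kwargs": {"rows": [[[4,-0.9,0,0,0,0.01],[8.5,-2,0,0,0,0.02],[13,-3,0,0,0,0.04],[17.5,-4.1,0,0,0,0.05],[22,-5.1,0,0,0,0.06],[26.5,-6.2,0,0,0,0.08],[30,-7,0,0,0,0.09],[31.9,-7.4,1,0,0,0.093],[31.9,-7.4,1,0,0,0.093],[31.9,-7.4,1,0,0,0.093]]]}}

```text
clock: 13.35
eef_pos: [360.7, 284.6, 128.2]
tool_rot: [-3.14, 0.002, 1.622]
force: [-0.4, -0.8, -1.1]
width: 10.8
gripper_force: 59.0
```

Request:
{"fn": "send_rows", "kwargs": {"rows": [[[0,0,1,0,0,0],[0,0,2.5,0,0,0],[0,0,3.5,0,0,0],[0,0,3.5,0,0,0],[0,0,3.5,0,0,0]]]}}

```text
clock: 13.85
eef_pos: [361.2, 285.0, 93.8]
tool_rot: [-3.141, 0.0, 1.62]
force: [-0.2, 0.9, -1.8]
width: 11.1
gripper_force: 59.0
```

```bash
cat > chk.py <<'E'
from h import *
import sys
yaw,L,zoff=map(float,sys.argv[1:4]);tx,ty=map(float,sys.argv[4:6])
go(tx,ty,zoff+6,yaw)
g=ctrl.get_image('top');P=ctrl.read_state()['eef_pos']
a=np.array([np.cos(np.radians(yaw)),np.sin(np.radians(yaw))]);n=np.array([-a[1],a[0]])
for z,t in((P[2]-zoff+3,'ring'),(5,'blue')):
    im=rect(g,z).astype(int);m=im.min(2)>165
    if t=='blue': m|=(im[...,2]-im[...,0])>45
    v,u=np.nonzero(m);p=np.c_[850-v/2,450-u/2]-P[:2];s=p@a;w=p@n
    for sg,nm in((-1,'ringend'),(1,'jawend')):
        q=(sg*s>.3*L)&(sg*s<.5*L+17)&(abs(w)<28)
        if q.sum()>50: print(t,nm,'ends',np.percentile(s[q],[.3,99.7]).round(1),'w',np.percentile(w[q],[.5,99.5]).round(1))
E
python3 chk.py 93.5 172 74 358 291.5
```

```text
shift cm [ 0.67 -0.29  1.38] rot [-0.001  0.    -0.012]
at [361.2 285.   93.8] [-180.     0.    92.8] F [-0.2  0.9 -1.8] w 11.1 gf 59.0 t 13.85
ring ringend ends [-84.8 -51.7] w [-12.9  14.8]
ring jawend ends [56.8 98.7] w [ 5.8 27.9]
blue ringend ends [-86.7 -51.7] w [-16.4  21.8]
blue jawend ends [ 63.2 103. ] w [ 7.6 27.9]
```

Request:
{"fn": "send_rows", "kwargs": {"rows": [[[0.55,-0.25,0,0,0,-0.012],[0.55,-0.25,0,0,0,-0.012],[0.55,-0.25,0,0,0,-0.012],[0.55,-0.25,0,0,0,-0.012]]]}}

```text
clock: 14.3
eef_pos: [358.4, 291.0, 94.2]
tool_rot: [3.141, -0.001, 1.633]
force: [-0.6, -0.1, -2.5]
width: 10.9
gripper_force: 59.0
```

```bash
python3 chk.py 93.5 172 74 358 290.7
```

```text
shift cm [-0.03 -0.04  1.42] rot [ 0.    -0.001  0.001]
at [358.4 291.   94.2] [180.   -0.   93.6] F [-0.6 -0.1 -2.5] w 10.9 gf 59.0 t 14.3
ring ringend ends [-84.5 -51.7] w [-13.5  14.3]
ring jawend ends [ 59.4 102.7] w [ 6.2 27.9]
blue ringend ends [-92.2 -51.7] w [-18.9  18.6]
blue jawend ends [ 66. 103.] w [ 9.9 27.9]
```

Good: ring end at -84.5 in a recess ending at -92, laterally centred. Lowering.

Request:
{"fn": "send_rows", "kwargs": {"rows": [[[0,0,0.5,0,0,0],[0,0,0.9,0,0,0],[0,0,1.2,0,0,0],[0,0,1.4,0,0,0],[0,0,1.4,0,0,0],[0,0,1.4,0,0,0]]]}}

```text
clock: 14.95
eef_pos: [358.3, 291.0, 80.0]
tool_rot: [-3.141, -0.001, 1.633]
force: [-0.2, -0.2, -1.1]
width: 11.2
gripper_force: 59.0
```

Request:
{"fn": "send_rows", "kwargs": {"rows": [[[0,0,0.05,0,0,0],[0,0,0.05,0,0,0],[0,0,0.05,0,0,0],[0,0,0.05,0,0,0],[0,0,0,0,0,0]]], "grip": 130}}

```text
clock: 15.45
eef_pos: [358.4, 291.0, 80.1]
tool_rot: [3.142, -0.001, 1.633]
force: [-1.1, 0.1, 0.4]
width: 42.1
gripper_force: 0.0
```

Request:
{"fn": "send_rows", "kwargs": {"rows": [[[0,0,-1,0,0,0],[0,0,-4,0,0,0],[0,0,-8,0,0,0],[0,0,-10,0,0,0],[0,0,-10,0,0,0]]]}}

```text
clock: 15.95
eef_pos: [359.4, 291.8, 183.1]
tool_rot: [3.137, -0.004, 1.632]
force: [1.2, 0.2, -0.1]
width: 42.0
gripper_force: 0.0
```

```bash
python3 -c "
from h import *
go(552.7,-117.5,120,102.4)"
```

```text
shift cm [-42.06  16.75   6.21] rot [ 0.005 -0.004 -0.155]
at [359.4 291.8 183.1] [179.7  -0.2  93.5] F [ 1.2  0.2 -0.1] w 42.0 gf 0.0 t 15.95
```

Request:
{"fn": "send_rows", "kwargs": {"rows": [[[-4,1.6,0,0,0,-0.01],[-8.4,3.3,0,0,0,-0.03],[-12.8,5,0,0,0,-0.04],[-17.2,6.8,0,0,0,-0.06],[-21.6,8.6,0,0,0,-0.08],[-26,10.3,0,0,0,-0.1],[-30.4,12.1,0,0,0,-0.12],[-34.8,13.9,1,0,0,-0.14],[-39,15.5,2,0,0,-0.155],[-42,16.7,3,0,0,-0.155]]]}}

```text
clock: 16.95
eef_pos: [551.1, -122.0, 148.5]
tool_rot: [-3.14, 0.001, 1.784]
force: [0.1, 0.2, -0.3]
width: 41.8
gripper_force: 0.0
```

Request:
{"fn": "send_rows", "kwargs": {"rows": [[[0,0,0,0,0,0],[0,0,0,0,0,0],[0,0,0,0,0,0]]]}}

```text
clock: 17.25
eef_pos: [550.5, -116.3, 149.7]
tool_rot: [-3.141, -0.002, 1.79]
force: [0.0, -0.0, 1.2]
width: 42.2
gripper_force: 0.0
```

```bash
python3 - <<'E'
from h import *
go(552.7,-117.5,88,102.4)
g=ctrl.get_image('top');s=ctrl.get_image('scene')
im=rect(g,8);m=im.min(2)>165;m[:300]=0;m[:,800:]=0
for k in blobs(m,1500):
    c,a,L,W=axis(k);print(c,np.degrees(np.arctan2(a[1],a[0])),L,W)
cv2.imwrite('pics/s6.png',np.vstack([cv2.resize(s['pixels'][190:290,140:270,::-1],(468,360),interpolation=2),cv2.resize(g['pixels'][220:280,80:197,::-1],(468,240),interpolation=2)]))
E
```

```text
shift cm [-0.18  0.19  6.17] rot [-0.    -0.002  0.003]
at [ 550.5 -116.3  149.7] [-1.800e+02 -1.000e-01  1.026e+02] F [ 0.  -0.   1.2] w 42.2 gf 0.0 t 17.25
[507.19775706 205.0215429 ] 96.57117886923326 230.468489139136 [np.float64(49.91865097211344), np.float64(39.20153756887506)]
[358.34479639 291.95310466] 92.8782307002543 171.35897428264784 [np.float64(27.71637634645536), np.float64(37.329925862044306)]
```

View pics/s6.png

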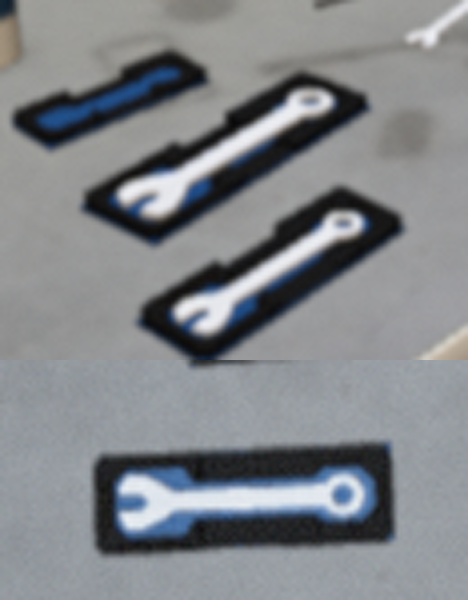

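The 13 is seated too, with blue all round. Now the 10.

Request:
{"fn": "send_rows", "kwargs": {"rows": [[[-0.1,0.2,2,0,0,0],[-0.15,0.2,4.5,0,0,0],[-0.15,0.2,6.1,0,0,0],[-0.15,0.2,6.1,0,0,0],[-0.15,0.2,6.1,0,0,0]]]}}

```text
clock: 17.85
eef_pos: [553.4, -118.1, 89.1]
tool_rot: [3.142, -0.001, 1.789]
force: [-0.7, 0.5, -0.5]
width: 41.6
gripper_force: 0.0
```

```bash
python3 -c "
from h import *
go(552.7,-117.5,74,102.4)"
```

```text
shift cm [ 0.08 -0.06  1.51] rot [ 0.    -0.001  0.002]
at [ 553.4 -118.1   89.1] [180.   -0.  102.5] F [-0.7  0.5 -0.5] w 41.6 gf 0.0 t 17.85
```

Request:
{"fn": "send_rows", "kwargs": {"rows": [[[0.05,-0.05,0.7,0,0,0],[0.05,-0.05,1.2,0,0,0],[0.05,-0.05,1.5,0,0,0],[0.05,-0.05,1.5,0,0,0],[0.05,-0.05,1.5,0,0,0]]]}}

```text
clock: 18.35
eef_pos: [552.7, -118.5, 73.8]
tool_rot: [3.141, -0.001, 1.788]
force: [-0.4, -0.4, 0.1]
width: 41.6
gripper_force: 0.0
```

Request:
{"fn": "send_rows", "kwargs": {"rows": [[[0,0,0,0,0,0],[0,0,0,0,0,0],[0,0,0,0,0,0],[0,0,0,0,0,0],[0,0,0,0,0,0],[0,0,0,0,0,0],[0,0,0,0,0,0]]], "grip": 255}}

```text
clock: 19.05
eef_pos: [552.9, -118.5, 74.1]
tool_rot: [3.141, -0.0, 1.788]
force: [0.1, 0.3, 6.2]
width: 8.2
gripper_force: 59.2
```

Request:
{"fn": "send_rows", "kwargs": {"rows": [[[0,0,-1,0,0,0],[0,0,-3,0,0,0],[0,0,-6.5,0,0,0],[0,0,-6.5,0,0,0],[0,0,-6.5,0,0,0]]]}}

```text
clock: 19.55
eef_pos: [552.9, -118.8, 139.5]
tool_rot: [3.14, 0.0, 1.787]
force: [0.6, -0.4, -1.5]
width: 8.1
gripper_force: 58.8
```

```bash
python3 - <<'E'
from h import *
go(653.4,224.2,135,90.2)
s=ctrl.get_image('scene');g=ctrl.get_image('top')
cv2.imwrite('pics/s7.png',np.vstack([cv2.resize(s['pixels'][130:230,210:350,::-1],(504,360),interpolation=2),cv2.resize(g['pixels'][150:230,220:360,::-1],(504,240),interpolation=2)]))
E
```

```text
shift cm [31.34 17.19  0.46] rot [ 0.001 -0.     0.213]
at [ 552.9 -118.8  139.5] [179.9   0.  102.4] F [ 0.6 -0.4 -1.5] w 8.1 gf 58.8 t 19.55
```

View pics/s7.png

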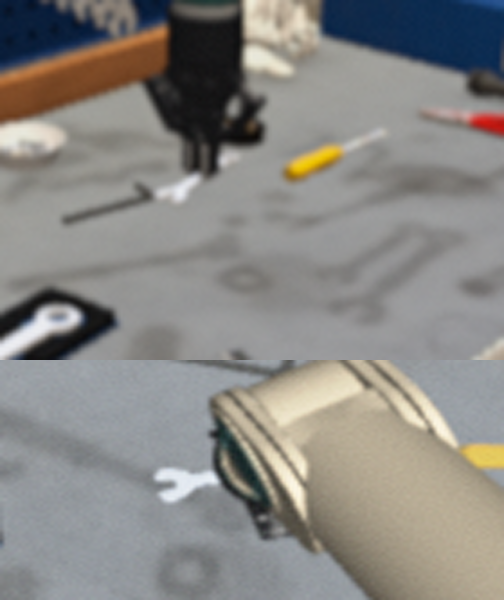

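The 10 is held. Moving over the small inlay.

Request:
{"fn": "send_rows", "kwargs": {"rows": [[[3,1.6,0,0,0,0.02],[7,3.8,0,0,0,0.05],[11.2,6.1,0,0,0,0.08],[15.5,8.5,0,0,0,0.11],[19.8,10.8,0,0,0,0.14],[24,13.1,0,0,0,0.17],[28,15.3,0,0,0,0.2],[31.3,17.2,0.4,0,0,0.213],[31.3,17.2,0.4,0,0,0.213],[31.3,17.2,0.4,0,0,0.213]]]}}

```text
clock: 20.65
eef_pos: [652.0, 225.2, 133.1]
tool_rot: [-3.139, 0.001, 1.578]
force: [0.1, -1.6, -1.2]
width: 8.1
gripper_force: 58.9
```

```bash
python3 -c "
from h import *
go(653.4,223.5,93,90.2)"
```

```text
shift cm [-0.17  0.15  4.01] rot [-0.003  0.001  0.003]
at [652.  225.2 133.1] [-179.8    0.    90.4] F [ 0.1 -1.6 -1.2] w 8.1 gf 58.9 t 20.65
```

Request:
{"fn": "send_rows", "kwargs": {"rows": [[[-0.1,0.1,1.5,0,0,0],[-0.15,0.1,3.2,0,0,0],[-0.15,0.1,3.9,0,0,0],[-0.15,0.1,3.9,0,0,0],[-0.15,0.1,3.9,0,0,0],[-0.15,0.1,3.9,0,0,0]]]}}

```text
clock: 21.25
eef_pos: [654.7, 222.8, 96.5]
tool_rot: [3.141, -0.001, 1.575]
force: [1.1, -0.1, -1.2]
width: 8.2
gripper_force: 58.9
```

```bash
python3 chk.py 90.2 137 74 653.4 223.5; python3 - <<'E'
from h import *
s=ctrl.get_image('scene');g=ctrl.get_image('top')
cv2.imwrite('pics/s8.png',np.vstack([cv2.resize(s['pixels'][190:250,130:215,::-1],(510,360),interpolation=2),cv2.resize(g['pixels'][130:175,120:215,::-1],(510,240),interpolation=2)]))
E
```

```text
shift cm [ 0.06 -0.13  1.65] rot [ 0.001 -0.001  0.   ]
at [654.7 222.8  96.5] [ 1.80e+02 -1.00e-01  9.02e+01] F [ 1.1 -0.1 -1.2] w 8.2 gf 58.9 t 21.25
```

View pics/s8.png

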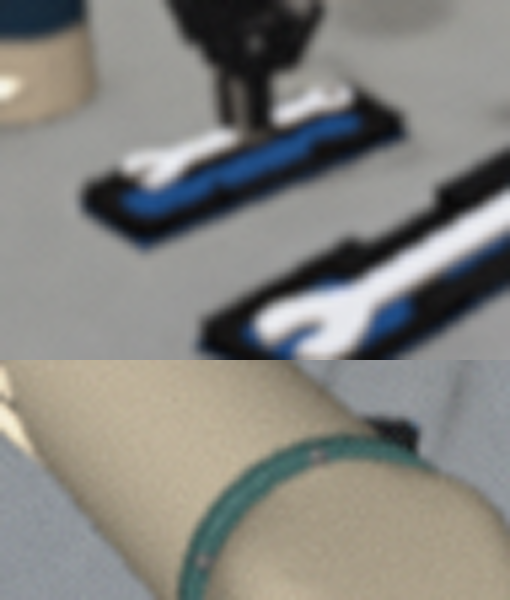

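The top view is blocked here. The scene view shows the spanner lined up over its recess, so I'll lower with the small correction.

Request:
{"fn": "send_rows", "kwargs": {"rows": [[[0.06,-0.1,0.1,0,0,0],[0.06,-0.1,0.5,0,0,0],[0.06,-0.1,0.9,0,0,0],[0.06,-0.1,1.3,0,0,0],[0.06,-0.1,1.6,0,0,0],[0.06,-0.1,1.6,0,0,0],[0.06,-0.1,1.6,0,0,0]]]}}

```text
clock: 22.1
eef_pos: [653.2, 223.3, 79.8]
tool_rot: [-3.141, -0.001, 1.575]
force: [0.1, 0.6, -1.2]
width: 8.0
gripper_force: 58.9
```

Request:
{"fn": "send_rows", "kwargs": {"rows": [[[0,0,0.05,0,0,0],[0,0,0.05,0,0,0],[0,0,0.05,0,0,0],[0,0,0.05,0,0,0],[0,0,0,0,0,0]]], "grip": 130}}

```text
clock: 22.6
eef_pos: [653.3, 223.3, 80.1]
tool_rot: [-3.142, -0.001, 1.575]
force: [-0.3, -0.7, -0.0]
width: 41.8
gripper_force: 0.0
```

Request:
{"fn": "send_rows", "kwargs": {"rows": [[[0,0,-1,0,0,0],[0,0,-4,0,0,0],[0,0,-8,0,0,0],[0,0,-12,0,0,0],[0,0,-12,0,0,0]]]}}

```text
clock: 23.1
eef_pos: [656.2, 225.3, 207.5]
tool_rot: [3.131, -0.006, 1.575]
force: [1.3, 0.9, 0.4]
width: 42.1
gripper_force: 0.0
```

Request:
{"fn": "send_rows", "kwargs": {"rows": [[[-4,-1,0,0,0,0],[-8.5,-2,0,0,0,0],[-13,-3,0,0,0,0],[-17.5,-4,0,0,0,0],[-22,-5,0,0,0,0],[-26.5,-6,0,0,0,0],[-30,-7,0,0,0,0],[-32,-7,0,0,0,0],[-32,-7,0,0,0,0],[-32,-7,0,0,0,0]]]}}

```text
clock: 24.1
eef_pos: [584.7, -96.5, 200.1]
tool_rot: [3.141, -0.002, 1.574]
force: [-0.3, 0.2, 0.4]
width: 42.1
gripper_force: 0.0
```

```bash
python3 - <<'E'
from h import *
g=ctrl.get_image('top');s=ctrl.get_image('scene')
im=rect(g,8);m=im.min(2)>165;m[:300]=0;m[:,800:]=0
for k in blobs(m,1500):
    c,a,L,W=axis(k);print(c,np.degrees(np.arctan2(a[1],a[0])),L,W)
cv2.imwrite('pics/s9.png',np.vstack([cv2.resize(s['pixels'][190:290,130:270,::-1],(504,360),interpolation=2),cv2.resize(g['pixels'][130:190,120:246,::-1],(504,240),interpolation=2)]))
E
```

```text
[653.31834579 224.22509993] 90.28928564198327 135.48060152323734 [np.float64(29.519819851749315), np.float64(22.0249644130348)]
[507.21422934 205.03217814] 96.64453983631489 230.36890656459767 [np.float64(49.68820628643716), np.float64(39.02731489511112)]
[358.31929895 291.96876547] 92.83422882025104 171.33966353444845 [np.float64(27.61470069983383), np.float64(37.276142658694155)]
```

View pics/s9.png

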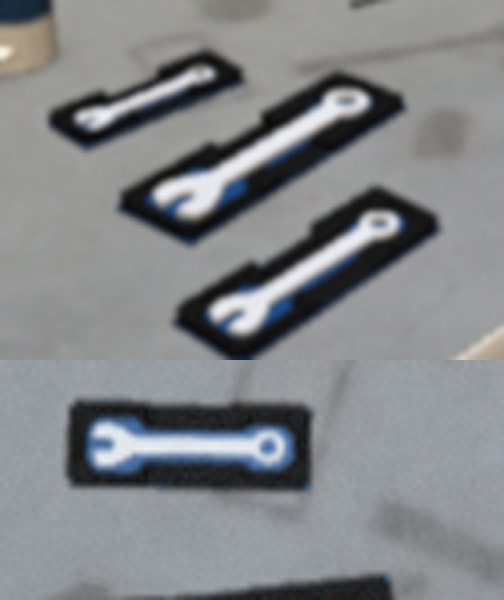

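All three spanners are seated flat in their recesses with the jaws in the wide pockets, and the arm is clear.

```bash
python3 -c "
from cell import ctrl
print(ctrl.finish_job())"
```

```text
the job is handed in; nothing more can be done
None
```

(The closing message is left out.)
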